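# Fetch the spare battery from behind the finish tin

### The arm

A 7-joint arm with a two-finger parallel gripper is mounted at the origin on the work surface. World frame = base frame: x ahead of the robot, y to its left, z up, the work surface at z = 0. Lengths are in m, angles in rad, forces in N, time in s.
With the tool pointing down it reaches from about 0.375 to 0.925 m from the base axis. Payload 3.1 kg.
Tool frame: the origin (TCP) lies between the finger pads; the fingertips stand 19 mm ahead of it and the grasp point (between the pads) is the TCP; z points along the fingers, y is the direction in which the jaws open and shut (so a half turn about z gives the same grasp; the last joint's range is limited). The gripper opens to 85 mm and grips with 20 to 120 N. Pads are 22 mm wide; open, the fingers measure 114 mm over their backs; the gripper's body (76 mm by 85 mm) begins 54 mm behind the grasp point. The pads swing forward as they close: fully open they stand 13 mm farther back than shut.
Start: joints at [-1.441, 0.383, 0.044, 1.598, -0.018, 1.161, -0.05], TCP at [0.147, 0.633, 0.25] pointing down, gripper open.
Joint ranges: [-2.61, 2.61], [-0.41, 2.15], [-1.48, 1.57], [0, 2.5], [-1.57, 4.71], [0.05, 1.97], [-2.85, 2.85]. Speed limits (rad/s): [2.79, 2.79, 3.14, 3.14, 3.14, 3.14, 3.14].

### API

Orientations are given as a unit quaternion [x, y, z, w].
In Python, from bench import move_ptp, movel, move_j, move_gripper, pause, inverse_kinematics, read_camera, camera_params, MotionError, sign_off, look_for, tip_of, read_time_s, read_qpos, read_joint_vel, read_effort, read_eef_pos, read_tcp_rot, read_ft_force, read_ft_torque, read_finger_gap gives the robot as it stands. Calls block until the motion is done:
- move_ptp(position, orientation): joint-space move of the TCP to a pose.
- movel(position, orientation=None, speed=0.15): straight line of the TCP; orientation=None keeps the orientation; speed is the mean speed in m/s.
- move_j(angles): joint-space move.
- move_gripper(opening, effort=None): finger opening in m; effort is the grip in N (None keeps the last); returns when the fingers have stopped.
- pause(seconds).
- inverse_kinematics(position, orientation): joint angles nearest the present ones, or None.
- read_camera(name): name is "scene" or "top"; returns the picture (420x560x3 uint8, red, green, blue); there is no depth.
- camera_params(name): a dict with "K" (3x3 intrinsics, pixels), "camera_from_world" (4x4, takes a point from world to camera coordinates). Camera axes: x right, y down, z forward; pixel columns grow to the right and rows downward; lengths in m; the calibration is good to about 2 mm. A picture is of the moment at which its call begins. camera_params takes no time and is no camera call.
A pose or a line that the arm cannot do raises MotionError and nothing moves.
- sign_off(): hands the job in, once; it reports no verdict.
Trained networks look in the newest picture that a camera, given by its name, has taken for a name from the list of things; names that differ only in an ending like _2 or _b are one class to them, and where a whole thing is asked for, a point or a joint stands for the part that bears it (a point fixed in the world has none). Each returns a list of dicts, best first, with "confidence" (0 to 1); they miss things now and then, are a little off and sometimes report something else, mostly with a low value. They report only what shows in the picture. A call takes as long as a camera call. They do not tell look-alikes from the thing itself.
- look_for(camera, name): "at" ([column, row] in pixels, amid what is visible of it).
- tip_of(camera, name): "at" ([column, row] in pixels: a listed point, or the origin of a listed thing).
Readings, each from a call of its own:
- read_time_s(): time.
- read_qpos(): joint angles.
- read_joint_vel(): joint speeds.
- read_effort(): joint torques, N m.
- read_eef_pos(): TCP position.
- read_tcp_rot(): TCP orientation.
- read_ft_force(): force on the tool from outside, world axes, zero at the start.
- read_ft_torque(): the same for the moment, N m.
- read_finger_gap(): finger opening in m.
Only numpy, scipy, OpenCV 4.12 (cv2) and the standard library are available. Lean on these libraries where they do the work, as an engineer would, in place of code of your own. Each camera call takes 0.05 s, during which the arm holds its last target.

### The job

The spare battery pack in the open-fronted plywood bay is boxed in by the tin of wood finish standing in front of it. First move that tin, keeping it upright, onto the middle of the round cork mat so that it stands wholly on the mat; then take out the battery pack and put it flat, centred and square, between the two end cheeks of the charger. Set both down gently and let go.

Things in the scene. Friction and masses are not known exactly. Their poses are not given: they have to be found in the camera images.
- tin_center (a point): Tin in the bay, in front of the battery: round steel with paper band, 64 mm diameter, 95 mm high, 0.4 kg, 5 to 20 mm from the battery. Point: its centre, half-way up; z up. The plywood bay is fixed: floor 9 mm above the bench, 162 mm wide inside, back and side walls with tops 45 mm above the bench, open above and towards the robot. A like tin on the bench outside is not meant.
- battery_center (a point): Battery pack: black box, grey stripes, 60 mm along x, 100 mm along y, 50 mm high, 0.4 kg; grip it across the 60 mm. Point: its centre, 25 mm above its underside; z up. It stands on the bay floor behind the tin; its x points to the back wall, within 0.08 rad of square to the bay. Free: about 40 mm to the back wall, 20 mm or more at each end.
- charger_pad (a point): Charger, fixed: grey base 110 mm along x, 168 mm along y, 30 mm high. Point: centre of its flat top (marked by a black rectangle the size of the battery), 30 mm above the bench; z up. At each y end a black cheek rises 14 mm above the top, 128 mm apart inside: the battery lies between them, its length along y, either way round. x sides open.
- mat_top (a point): Cork mat, fixed flat on the bench: round, 150 mm diameter, 4 mm thick. Point: centre of its top, 4 mm above the bench; z up. It lies on one side of the bay, the charger on the other.
Not all that is in view belongs to the job. Leave any blue or turquoise look-alike of the part that bears tin_center alone.

How it is judged:
On the way:
1. the tin stands upright on the cork mat, let go, with the battery not yet brought to the charger (horizontal distance between tin_center and mat_top below 0.045 m and z of tin_center in the frame of mat_top between 0.042 and 0.053 m and angle between tin_center's own z axis and vertical below 0.1 rad and contact force between tin and the fingers below 0.1 N and horizontal distance between battery_center and charger_pad above 0.1 m), for 0.2 s.
At the end, for the whole second after the job is handed in: Tin upright (0.1 rad) and at rest on the cork mat, its axis within 45 mm of the mat centre; battery at rest and flat (0.12 rad) on the charger top between the cheeks, centre within 20 mm of the pad centre horizontally, length within 0.26 rad of the charger y, either way round (horizontal distance between tin_center and mat_top below 0.045 m and z of tin_center in the frame of mat_top between 0.042 and 0.053 m and angle between tin_center's own z axis and vertical below 0.1 rad and horizontal distance between battery_center and charger_pad below 0.02 m and z of battery_center in the frame of charger_pad between 0.019 and 0.031 m and angle between battery_center's own z axis and vertical below 0.12 rad and angle between the y axis of battery_center and the y axis of charger_pad, either way round below 0.26 rad and linear speed of each of tin, battery below 0.02 m/s); the robot touches nothing.
It fails at once if the tin is tipped more than 0.7 rad (angle between tin_center's own z axis and vertical above 0.7 rad).
It fails at once if the battery is dropped onto the charger (faster than 0.5 m/s in the last 15 mm) (horizontal distance between battery_center and charger_pad below 0.06 m and z of battery_center in the frame of charger_pad below 0.04 m and linear speed of battery above 0.5 m/s).
It fails at once if the tin is dropped onto the mat (faster than 0.5 m/s in the last 15 mm) (horizontal distance between tin_center and mat_top below 0.075 m and z of tin_center in the frame of mat_top below 0.0625 m and linear speed of tin above 0.5 m/s).
It also fails if it takes over 64 s, if anything falls off the work surface, if the arm or the gripper's body presses on something with over 40 N, if the wrist force passes 120 N, or if a joint passes its speed limit or range.

## Working session

There is one attempt and no reset: what is moved stays moved. The work goes in short steps, each a Python script; the robot and the scene stay as the last script left them, time stands still between calls to the robot, and variables do not carry over. Pictures are saved under pics/ and viewed, and the job is handed in when it is done.

```bash
mkdir -p pics; ls
python3 - <<'E'
from bench import *
import cv2
for c in ("scene","top"):
    im=read_camera(c); cv2.imwrite(f"pics/{c}0.png",im[:,:,::-1])
    p=camera_params(c); print(c,p["K"],p["camera_from_world"])
    for n in ("tin_center","battery_center","charger_pad","mat_top"):
        print(n,[(d["at"],round(d["confidence"],2)) for d in tip_of(c,n)])
        try: print("  look",[(d["at"],round(d["confidence"],2)) for d in look_for(c,n)])
        except Exception as e: print(e)
print(read_time_s(),read_tcp_rot(),read_eef_pos(),read_finger_gap())
E
```

```text
pics
scene [[403.72878858   0.         286.37227159]
 [  0.         403.72878858 202.50858813]
 [  0.           0.           1.        ]] [[ 0.35825816  0.93350213 -0.01499549 -0.15695914]
 [ 0.77467761 -0.30619245 -0.55328182 -0.35237398]
 [-0.52108127  0.18660106 -0.83285915  1.10297747]
 [ 0.          0.          0.          1.        ]]
tin_center [([254.5, 156.7], 0.91), ([296.9, 150.4], 0.7), ([297.7, 204.7], 0.58), ([349.5, 138.2], 0.57)]
  look [([297.9, 145.0], 0.87), ([255.0, 155.9], 0.75), ([298.4, 200.8], 0.67), ([350.2, 134.9], 0.59)]
battery_center [([306.4, 243.1], 0.79)]
  look [([307.7, 246.5], 0.76)]
charger_pad [([435.1, 188.7], 0.68)]
  look [([436.3, 191.4], 0.73)]
mat_top [([124.9, 285.2], 0.55), ([439.6, 187.4], 0.24)]
  look [([124.7, 290.5], 0.63)]
top [[379.85860428   0.         280.65362893]
 [  0.         379.85860428 208.74197431]
 [  0.           0.           1.        ]] [[-0.02722464 -0.99954579  0.01292418  0.01169058]
 [-0.98140615  0.02426866 -0.19040221  0.46490003]
 [ 0.19000208 -0.0178675  -0.98162109  0.86570276]
 [ 0.          0.          0.          1.        ]]
tin_center [([206.9, 247.1], 0.85), ([253.1, 256.6], 0.77), ([275.3, 193.3], 0.73), ([298.4, 258.8], 0.69)]
  look [([249.8, 256.5], 0.89), ([204.3, 246.6], 0.82), ([298.5, 258.3], 0.73), ([273.9, 190.0], 0.59)]
battery_center [([283.7, 164.9], 0.93)]
  look [([284.2, 166.9], 0.71)]
charger_pad [([159.6, 174.6], 0.78)]
  look [([161.3, 178.7], 0.72)]
mat_top [([417.6, 188.1], 0.73)]
  look [([418.9, 190.8], 0.67)]
0.9 [ 1.13651106e-01  9.93520722e-01  5.14314000e-06 -1.66323486e-05] [0.14678141 0.63323131 0.25029749] 0.08532705451358003
```

View pics/scene0.png

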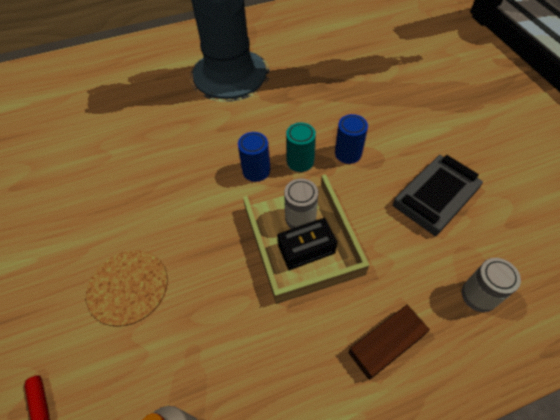

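View pics/top0.png

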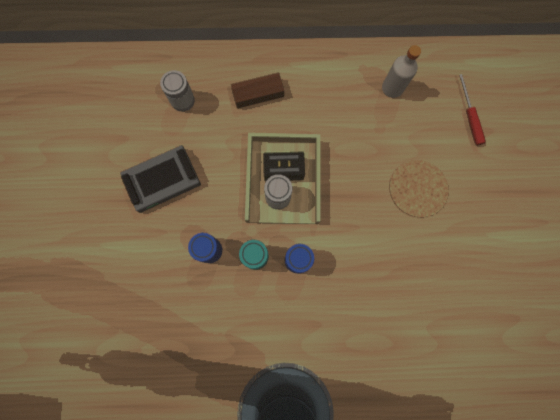

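The scene view shows the bay around (305,235), the tin inside it at (300,203), and the battery at (307,243). The mat is at (127,288) and the charger at (438,193). Three blue/turquoise look-alikes stand in front of the bay at (255,157), (301,147) and (351,139). Another grey tin stands outside the bay at (490,285). The top view agrees: tin (278,190), battery (284,166), charger (160,178), mat (419,188). Next I'll triangulate the positions and measure the yaws.

```bash
cat > h.py <<'E'
from bench import *
import numpy as np, cv2
def P(c):
    p=camera_params(c); return np.array(p["K"])@np.array(p["camera_from_world"])[:3]
def proj(c,X):
    h=P(c)@np.append(X,1); return h[:2]/h[2]
def plane(c,uv,z):
    M=P(c); H=M[:,[0,1,3]].copy(); H[:,2]+=M[:,2]*z
    w=np.linalg.solve(H,np.append(uv,1)); return w[:2]/w[2]
def tri(a,b):
    X=cv2.triangulatePoints(P("scene"),P("top"),np.array(a,float),np.array(b,float)).ravel(); return X[:3]/X[3]
def down(yaw): # jaw (tool y) direction at angle yaw from world x ; tool z down
    y=np.array([np.cos(yaw),np.sin(yaw),0]); z=np.array([0,0,-1.]); x=np.cross(y,z)
    from scipy.spatial.transform import Rotation as R
    return R.from_matrix(np.c_[x,y,z]).as_quat()
E
python3 - <<'E'
from h import *
np.set_printoptions(precision=4,suppress=True)
pts=dict(tin=([297.7,204.7],[275.3,193.3],.0565),bat=([306.4,243.1],[283.7,164.9],.034),ch=([435.1,188.7],[159.6,174.6],.03),mat=([124.9,285.2],[417.6,188.1],.004),b1=([254.5,156.7],[298.4,258.8],.0475),b2=([296.9,150.4],[253.1,256.6],.0475),b3=([349.5,138.2],[206.9,247.1],.0475))
for k,(a,b,z) in pts.items(): print(k,tri(a,b),plane("scene",a,z),plane("top",b,z))
# zoom crops
for c,(x,y,w,h) in dict(scene=(230,160,150,150),top=(230,120,110,110)).items():
    im=cv2.imread(f"pics/{c}0.png")[y:y+h,x:x+w]; s=600//w; cv2.imwrite(f"pics/{c}_z.png",cv2.resize(im,None,fx=s,fy=s,interpolation=cv2.INTER_CUBIC))
im=cv2.imread("pics/top0.png")[130:230,110:210]; cv2.imwrite("pics/ch_z.png",cv2.resize(im,None,fx=6,fy=6,interpolation=cv2.INTER_CUBIC))
E
```

```text
tin [0.4998 0.0063 0.0525] [0.501  0.0007] [0.5005 0.0116]
bat [ 0.5766 -0.0114  0.037 ] [ 0.5751 -0.011 ] [ 0.5777 -0.0112]
ch [0.557  0.2895 0.036 ] [0.5533 0.2892] [0.5611 0.2957]
mat [ 0.518  -0.3553  0.0016] [ 0.5181 -0.3575] [ 0.5178 -0.3509]
b1 [ 0.3448 -0.0381  0.0468] [ 0.3455 -0.0378] [ 0.3447 -0.0385]
b2 [0.3521 0.0632 0.0328] [0.3629 0.0543] [0.3526 0.0669]
b3 [0.3771 0.1739 0.0526] [0.3732 0.1768] [0.3775 0.1745]
```

View pics/scene_z.png

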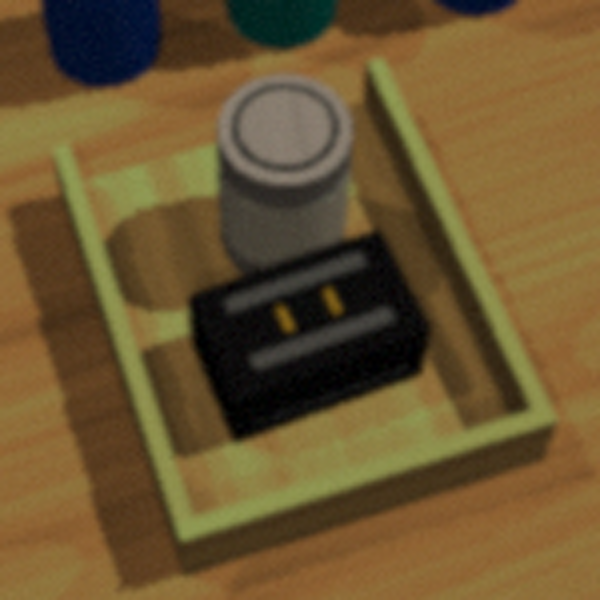

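View pics/top_z.png

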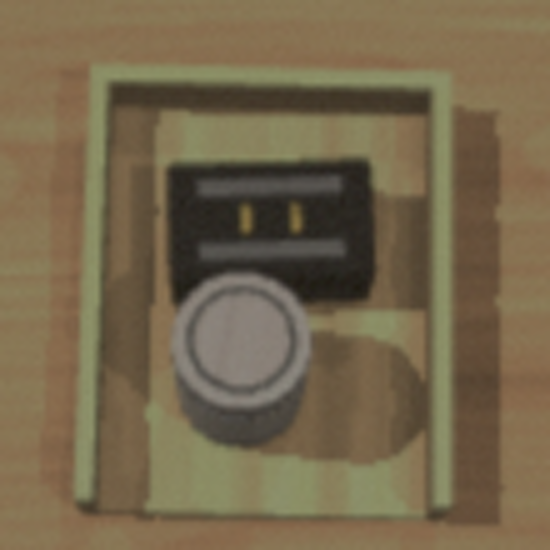

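View pics/ch_z.png

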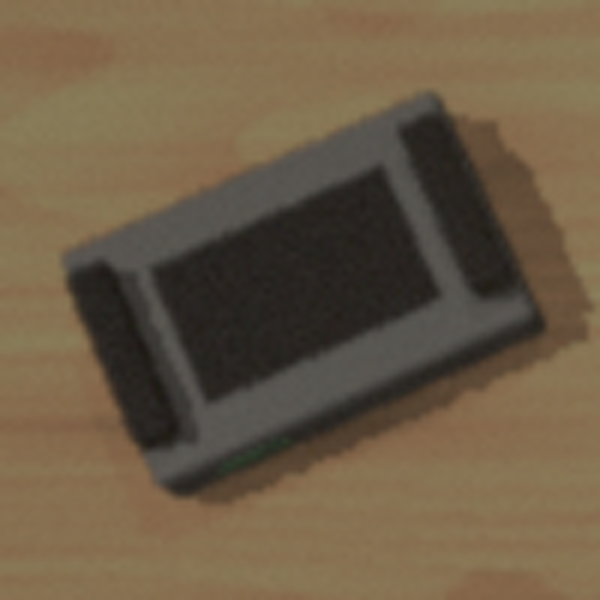

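Run:
```python
from h import *
np.set_printoptions(precision=4,suppress=True)
S=lambda p:np.array(p)/4+[230,160]
T=lambda p:np.array(p)/5+[230,120]
C=lambda p:np.array(p)/6+[110,130]
o=.5  # pixel-centre offset of resize
print("tin", plane("scene",S([285,130])-.4,.104), plane("top",T([241,341])-.4,.104), tri(S([285,130]),T([241,341])))
c=np.array([plane("top",C(p)-.4,.03) for p in [(155,268),(385,165),(440,297),(205,402)]])
print("pad",c,c.mean(0)); 
d1=(c[0]-c[1]); d2=(c[3]-c[2]); print("pad y yaw",[np.arctan2(*d[::-1]) for d in(d1,d2)],[np.linalg.norm(d) for d in (d1,d2)], "x dir",[np.arctan2(*(d)[::-1]) for d in (c[0]-c[3],c[1]-c[2])])
c=np.array([plane("top",T(p)-.4,.059) for p in [(168,163),(370,160),(373,298),(174,302)]])
print("bat",c,c.mean(0),"x dir",[np.arctan2(*d[::-1]) for d in (c[0]-c[3],c[1]-c[2])],"y",np.arctan2(*(c[0]-c[1])[::-1]))
for n,f,ps in (("top",T,[(197,186),(342,183),(345,246),(200,252)]),("scene",S,[(250,362),(395,316),(367,258),(227,303)])):
    c=np.array([plane(n,f(p)-.4,.059) for p in ps]); print(n,"stripes",c.mean(0),[np.arctan2(*abs(1)*d[::-1]) for d in (c[0]-c[1],c[3]-c[2])],[np.arctan2(*d[::-1]) for d in (c[0]-c[3],c[1]-c[2])])
c=np.array([plane("top",T(p)-.4,.045) for p in [(108,87),(432,87),(433,510),(92,500)]]); print("bay inner",c)
```

```text
tin [0.5059 0.0046] [0.5019 0.0058] [0.5028 0.0058 0.0979]
pad [[0.5633 0.3551]
 [0.6055 0.2621]
 [0.5482 0.2381]
 [0.5063 0.3323]] [0.5558 0.2969]
pad y yaw [np.float64(1.9965659769904038), np.float64(1.989451824757177)] [np.float64(0.10213750278870334), np.float64(0.10314048294176875)] x dir [np.float64(0.37986439318690685), np.float64(0.3964977996528726)]
bat [[ 0.603   0.0384]
 [ 0.6023 -0.0597]
 [ 0.5329 -0.0585]
 [ 0.5332  0.0368]] [ 0.5679 -0.0108] x dir [np.float64(0.02261432382823113), np.float64(-0.01800587644734812)] y 1.563714255495384
top stripes [ 0.5747 -0.0108] [np.float64(1.5696101203972406), np.float64(1.5904585355557193)] [np.float64(0.022005368109197267), np.float64(0.009582926879780697)]
scene stripes [ 0.5756 -0.0104] [np.float64(-1.6053201400963246), np.float64(-1.5936562786650397)] [np.float64(-0.03748977683869067), np.float64(-0.01492209578867739)]
bay inner [[ 0.6482  0.0678]
 [ 0.6447 -0.0933]
 [ 0.4317 -0.0842]
 [ 0.4406  0.078 ]]
```

Run:
```python
from h import *
np.set_printoptions(precision=4,suppress=True)
q=down(np.pi/2)
move_gripper(0.085,60)
move_ptp([0.503,0.0055,0.22],q); print(read_time_s(),read_qpos(),read_ft_force())
# clear views below? take pictures with arm over
im=read_camera("scene"); cv2.imwrite("pics/s1.png",im[:,:,::-1])
im=read_camera("top"); cv2.imwrite("pics/t1.png",im[:,:,::-1])
im=cv2.imread("pics/scene0.png")
a=cv2.resize(im[140:250,380:490],None,fx=5,fy=5,interpolation=cv2.INTER_CUBIC);cv2.imwrite("pics/ch_s.png",a)
# mat outline by colour -> view
b=cv2.resize(im[240:335,80:175],None,fx=5,fy=5,interpolation=cv2.INTER_CUBIC);cv2.imwrite("pics/mat_s.png",b)
```

```text
3.675 [-0.8298  0.1647  0.8071  2.0064 -0.1392  1.025   1.6159] [-0.9765  0.0547 -0.7828]
```

View pics/s1.png

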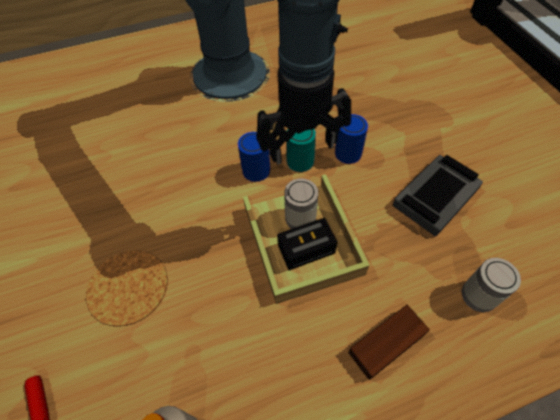

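View pics/ch_s.png

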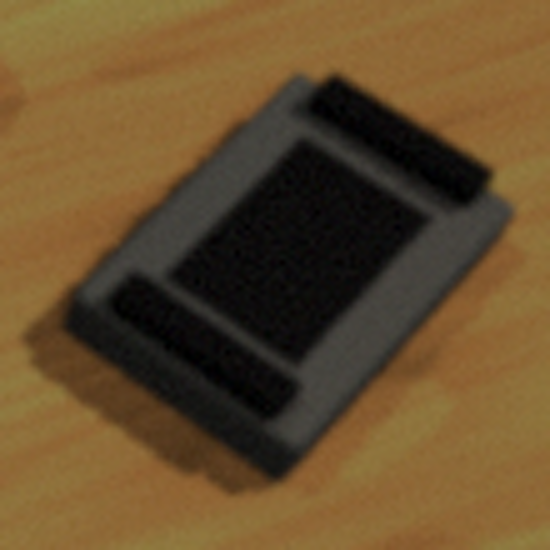

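View pics/mat_s.png

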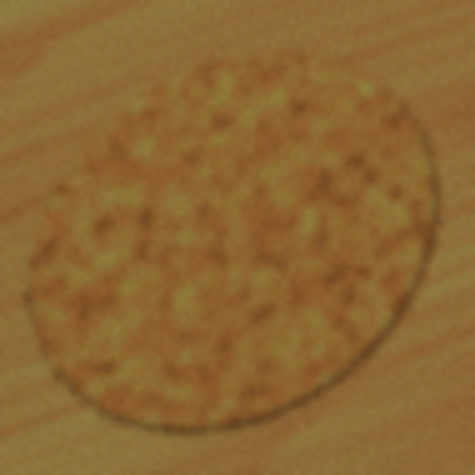

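The scene view at hover shows the fingers open in y above the tin at about (303,130), with everything else unmoved. The crops give the pad corners and the mat outline, with the mat centre at about (127,288.5).

Run:
```python
from h import *
np.set_printoptions(precision=4,suppress=True)
c=np.array([plane("scene",np.array(p)/5+[380,140]-.4,.03) for p in [(303,137),(430,217),(297,360),(170,275)]])
print(c,c.mean(0)); print([np.arctan2(*d[::-1]) for d in (c[0]-c[3],c[1]-c[2],c[2]-c[3],c[1]-c[0])])
print("mat",plane("scene",[126.8,288.4],.003),plane("top",[419,188.5],.003))
print(proj("scene",[.503,.0055,.22]),proj("top",[.503,.0055,.22]),read_eef_pos())
q=down(np.pi/2)
movel([0.503,0.0055,0.079],q,0.12); print(read_ft_force())
im=read_camera("top"); cv2.imwrite("pics/t2.png",im[:,:,::-1]); im=read_camera("scene"); cv2.imwrite("pics/s2.png",im[:,:,::-1])
```

```text
[[0.5077 0.331 ]
 [0.5642 0.3566]
 [0.6048 0.2655]
 [0.5499 0.2398]] [0.5567 0.2982]
[np.float64(2.0044702533447913), np.float64(1.9905884597884815), np.float64(0.4370003587236368), np.float64(0.4260894493934257)]
mat [ 0.5254 -0.3554] [ 0.5169 -0.3548]
[301.7449 149.7235] [278.2795 172.805 ] [0.5032 0.0065 0.22  ]
[-0.0187 -0.1635 -0.5754]
```

View pics/s2.png

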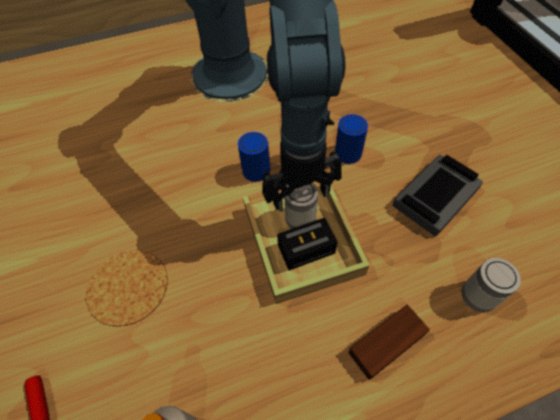

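The scene view shows the tin between the open fingers at about (302,195), with nothing touching. I'll grip and carry it to the mat.

```bash
python3 - <<'E'
from h import *
np.set_printoptions(precision=4,suppress=True)
q=down(np.pi/2)
move_gripper(0.05,50); print("gap",read_finger_gap(),read_ft_force(),read_eef_pos())
movel([0.503,0.0055,0.12],q,0.1); print("gap",read_finger_gap(),read_ft_force())
movel([0.503,0.0055,0.22],q,0.15)
move_ptp([0.520,-0.355,0.22],q); print(read_finger_gap(),read_ft_force(),read_eef_pos(),read_time_s())
movel([0.520,-0.355,0.11],q,0.12)
im=read_camera("top"); cv2.imwrite("pics/t3.png",im[:,:,::-1]); im=read_camera("scene"); cv2.imwrite("pics/s3.png",im[:,:,::-1])
E
python3 -c "
import cv2,numpy as np
a=cv2.imread('pics/s3.png');b=cv2.imread('pics/t3.png')
c=np.hstack([a[150:400,30:330],b[100:350,260:560]]);cv2.imwrite('pics/c3.png',cv2.resize(c,(780,325)))"
```

```text
gap 0.06311011907736355 [-0.8039 -2.0136  6.3999] [0.5036 0.0048 0.0799]
gap 0.06317526241226663 [-0.6246  0.227  -5.4331]
0.0628124703470083 [ 0.5496 -0.1325 -4.7447] [ 0.5212 -0.3525  0.2191] 8.2583
```

View pics/c3.png

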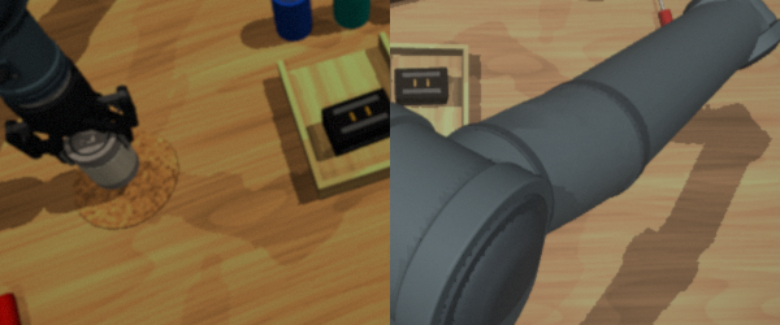

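The scene view shows the tin hanging upright over the mat at crop (105,165), lined up to come down near its middle. I'll lower it slowly with force checks.

Run:
```python
from h import *
np.set_printoptions(precision=4,suppress=True)
q=down(np.pi/2)
movel([0.520,-0.355,0.080],q,0.06); f0=read_ft_force()[2]; print(read_eef_pos(),f0)
z=0.0765
while z>0.0715:
    movel([0.520,-0.355,z],q,0.03); pause(0.1); f=read_ft_force()[2]; print(z,f,read_eef_pos()[2])
    if f-f0>2.5: break
    z-=0.001
move_gripper(0.085); pause(0.2)
movel([0.520,-0.355,z+0.06],q,0.1); movel([0.520,-0.355,0.22],q,0.2)
# over battery
qb=down(-0.01); 
from bench import inverse_kinematics as ik
for yaw in (-0.01,np.pi-0.01): print(yaw,ik([0.575,-0.0107,0.2],down(yaw)),ik([0.556,0.2975,0.2],down(yaw+0.43)))
im=read_camera("top"); cv2.imwrite("pics/t4.png",im[:,:,::-1]); im=read_camera("scene"); cv2.imwrite("pics/s4.png",im[:,:,::-1]);print(read_time_s())
for c in ("scene","top"): print([(d["at"],round(d["confidence"],2)) for d in tip_of(c,"tin_center")])
```

```text
[ 0.5199 -0.3551  0.0797] -4.869174891302967
0.0765 -5.446543990720563 0.07669962265963305
0.0755 -4.751168529292944 0.0755320049383979
0.0745 -0.38179311442607855 0.07503907502754059
-0.01 [-1.0241  0.6925  1.337   1.8694 -0.7314  1.1942  0.5555] [-1.3721  0.6775  1.1527  1.7304 -0.6662  1.1863  0.3872]
3.1315926535897933 [ 0.6211  0.4144 -0.8196  1.7975  0.3406  1.0775  2.811 ] [-0.0844  0.4657 -0.6061  1.6678  0.2912  1.0997  2.7875]
13.125
[([116.9, 277.0], 0.83), ([352.6, 137.6], 0.82), ([253.0, 157.6], 0.81), ([298.5, 147.8], 0.75)]
[([300.6, 257.2], 0.93), ([207.2, 247.6], 0.92), ([249.9, 256.6], 0.78), ([416.4, 188.8], 0.48)]
```

View pics/s4.png

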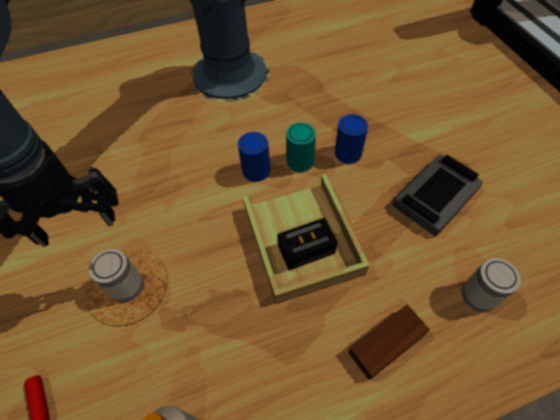

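The scene view shows the tin standing upright on the mat with its base at about (125,290), close to the mat centre (127,288), and the fingers clear. The battery is now open to the front at (307,243). I'll go to it.

Run:
```python
from h import *
np.set_printoptions(precision=4,suppress=True)
qb=down(-0.01)
move_ptp([0.575,-0.0107,0.2],qb); print(read_eef_pos(),read_qpos())
movel([0.575,-0.0107,0.075],qb,0.12); print(read_ft_force())
im=read_camera("top"); cv2.imwrite("pics/t5.png",im[:,:,::-1]); im2=read_camera("scene"); cv2.imwrite("pics/s5.png",im2[:,:,::-1])
c=np.hstack([im2[150:310,200:400],im[100:260,180:380]])[:,:,::-1];cv2.imwrite('pics/c5.png',cv2.resize(c,(800,320),interpolation=cv2.INTER_CUBIC));print(read_time_s())
```

```text
[ 0.5749 -0.0116  0.2   ] [-1.0231  0.6924  1.3374  1.8697 -0.731   1.1939  0.5559]
[-0.6346 -0.1797  0.8419]
16.2
```

View pics/c5.png

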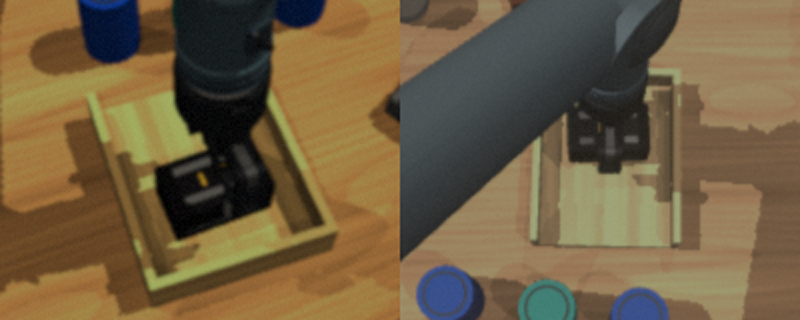

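In the top view the front finger, at crop (610,165), lies just in front of the battery's front edge. In the scene view the back finger lies past the battery's back edge, at crop (245,165). The battery is straddled, so I'll descend and grip.

Run:
```python
from h import *
np.set_printoptions(precision=4,suppress=True)
qb=down(-0.01)
for z in (0.06,0.05,0.043):
    movel([0.575,-0.0107,z],qb,0.06); f=np.array(read_ft_force()); print(z,f,read_eef_pos())
    if np.linalg.norm(f)>8: raise SystemExit("contact")
move_gripper(0.04,60); print("gap",read_finger_gap(),read_ft_force(),read_eef_pos())
movel([0.575,-0.0107,0.08],qb,0.08); print("gap",read_finger_gap(),read_ft_force())
movel([0.575,-0.0107,0.2],qb,0.15)
im=read_camera("top"); cv2.imwrite("pics/t6.png",im[:,:,::-1]); im2=read_camera("scene"); cv2.imwrite("pics/s6.png",im2[:,:,::-1]);print(read_time_s(),read_finger_gap())
```

```text
0.06 [-0.3062  0.1195 -0.0886] [ 0.5745 -0.0106  0.0593]
0.05 [-0.0527  0.3942  0.3971] [ 0.5746 -0.0106  0.0494]
0.043 [ 0.0558 -0.3054 -0.3577] [ 0.5747 -0.0106  0.0425]
gap 0.05900435521076638 [ 0.6465 -0.9468  2.138 ] [ 0.5757 -0.0108  0.0435]
gap 0.059287884915994044 [-0.0157 -0.6695 -4.3193]
19.1917 0.059275720878405345
```

View pics/s6.png

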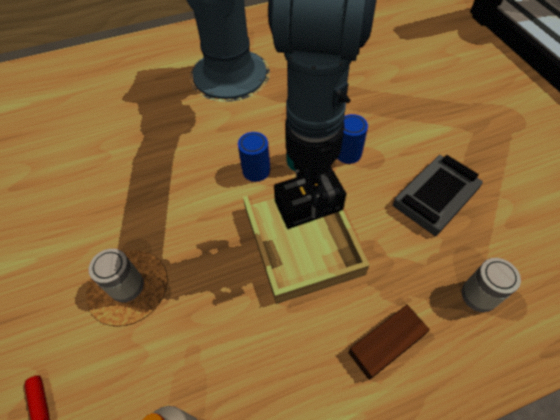

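The scene view shows the battery held level above the bay at about (310,197) and the tin still standing on the mat at (117,277). Next I'll move it over the charger.

Run:
```python
from h import *
np.set_printoptions(precision=4,suppress=True)
q=down(0.42)
move_ptp([0.556,0.2975,0.2],q); print(read_eef_pos(),read_finger_gap())
movel([0.556,0.2975,0.10],q,0.12); print(read_ft_force())
im=read_camera("top"); cv2.imwrite("pics/t7.png",im[:,:,::-1]); im2=read_camera("scene"); cv2.imwrite("pics/s7.png",im2[:,:,::-1])
for c in ("scene","top"):
    for d in tip_of(c,"battery_center"): print(c,d["at"],d["confidence"],plane(c,d["at"],0.0815))
c=np.hstack([im2[120:280,350:550],im[100:260,60:260]])[:,:,::-1];cv2.imwrite('pics/c7.png',cv2.resize(c,(800,320),interpolation=cv2.INTER_CUBIC));print(read_time_s())
```

```text
[0.5568 0.2939 0.2003] 0.059257532967589024
[-0.018   0.127  -3.4972]
scene [450.6, 169.4] 0.67 [0.5501 0.3096]
top [149.7, 169.0] 0.58 [0.5599 0.3033]
21.5583
```

View pics/c7.png

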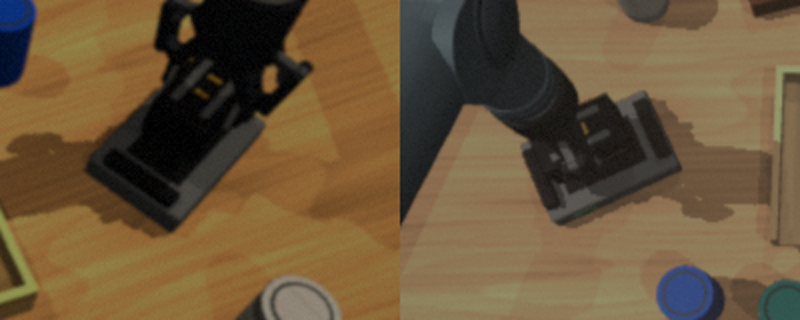

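Run:
```python
import cv2,numpy as np
a=cv2.imread('pics/s7.png')[125:245,385:505]; b=cv2.imread('pics/t7.png')[130:220,110:210]
lut=lambda i:np.clip(255*(i/255.)**0.5,0,255).astype(np.uint8)
cv2.imwrite('pics/z7s.png',lut(cv2.resize(a,None,fx=5,fy=5,interpolation=cv2.INTER_CUBIC)))
cv2.imwrite('pics/z7t.png',lut(cv2.resize(b,None,fx=6,fy=6,interpolation=cv2.INTER_CUBIC)))
```

```text
(no output)
```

View pics/z7s.png

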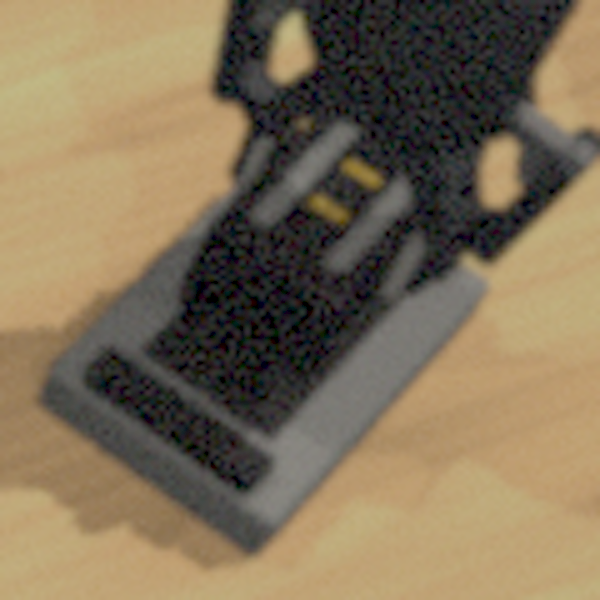

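View pics/z7t.png

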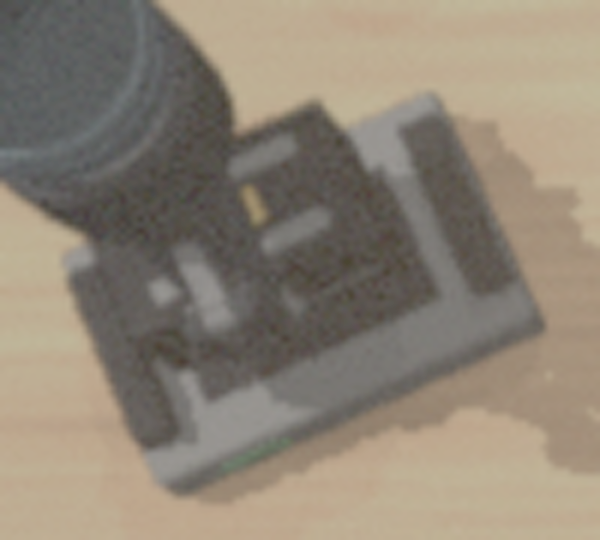

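Run:
```python
from h import *
np.set_printoptions(precision=4,suppress=True)
print(read_eef_pos())
S=lambda p:plane("scene",np.array(p)/5+[385,125]-.4,.1155)
T=lambda p:plane("top",np.array(p)/6+[110,130]-.4,.1155)
t=np.array([.556,.2975]); R=np.array([[np.cos(.42),np.sin(.42)],[-np.sin(.42),np.cos(.42)]])
for n,p in (("term",S([330,208])),("term",S([362,173])),("stripe low",S([262,218])),("stripe2 low",S([343,265])),("top stripe up",T([293,147])),("top stripe lo",T([325,219])),("top term",T([254,204])),("top corner",T([318,102])),("topcorner2",T([375,262]))): print(n,p,R@(p-t))
```

```text
[0.5567 0.2978 0.101 ]
term [0.5623 0.2887] [ 0.0022 -0.0106]
term [0.5522 0.3098] [0.0016 0.0127]
stripe low [0.557  0.2622] [-0.0135 -0.0327]
stripe2 low [0.5872 0.2778] [ 0.0205 -0.0307]
top stripe up [0.5839 0.2736] [ 0.0157 -0.0332]
top stripe lo [0.5553 0.2607] [-0.0156 -0.0333]
top term [0.5618 0.2874] [ 0.0012 -0.0116]
top corner [0.6015 0.2648] [ 0.0282 -0.0484]
topcorner2 [0.5382 0.2416] [-0.039  -0.0438]
```

The zoomed terminals and stripe ends put the battery centre within about 2 mm of the TCP, and square to the pad. The network's 6–12 mm offset comes from occlusion and the wrong height I assumed for it. I'll lower now.

Run:
```python
from h import *
np.set_printoptions(precision=4,suppress=True)
q=down(0.42); xy=[.556,.2975]
movel(xy+[0.072],q,0.06); pause(.1); f0=read_ft_force()[2]; print(read_eef_pos(),f0)
z=0.0665
while z>0.0605:
    movel(xy+[z],q,0.03); pause(.1); f=read_ft_force(); print(z,f,read_eef_pos()[2])
    if f[2]-f0>2.5: break
    z-=0.001
move_gripper(0.085); pause(.2); print(read_finger_gap(),read_ft_force())
movel(xy+[z+0.06],q,0.1); movel(xy+[0.22],q,0.2)
move_ptp([0.35,0.55,0.25],down(1.3))
for c in ("scene","top"):
    im=read_camera(c); cv2.imwrite(f"pics/{c}8.png",im[:,:,::-1])
    for n,zz in (("battery_center",.055),("tin_center",.0515)):
        for d in tip_of(c,n): print(c,n,d["at"],round(d["confidence"],2),plane(c,d["at"],zz))
print(read_time_s())
a=cv2.imread('pics/top8.png')[130:220,110:210];cv2.imwrite('pics/z8t.png',cv2.resize(a,None,fx=6,fy=6,interpolation=cv2.INTER_CUBIC))
```

```text
[0.5564 0.2975 0.0723] -4.890804501782731
0.0665 [-0.0439  0.0539 -3.5924] 0.06650993276758936
0.0655 [-0.3761 -0.0678 -4.2354] 0.06553765563498484
0.0645 [ 0.1697  0.7802 -4.4237] 0.06460451308907153
0.0635 [-4.2568 -0.7048  6.3211] 0.06454720356026088
0.08462404157010903 [-0.0883 -0.4723  0.0567]
scene battery_center [443.9, 185.4] 0.83 [0.5655 0.2936]
scene tin_center [353.0, 139.5] 0.93 [0.3827 0.1802]
scene tin_center [296.7, 148.3] 0.73 [0.3604 0.0549]
scene tin_center [112.8, 275.4] 0.62 [ 0.5169 -0.3624]
scene tin_center [256.0, 157.6] 0.58 [ 0.3524 -0.0364]
scene tin_center [127.8, 287.2] 0.32 [ 0.5493 -0.3407]
top battery_center [417.4, 188.0] 0.72 [ 0.5057 -0.3304]
top battery_center [154.4, 172.0] 0.63 [0.5604 0.3007]
top tin_center [297.8, 260.8] 0.98 [ 0.3399 -0.0367]
top tin_center [204.5, 244.9] 0.82 [0.3824 0.1794]
top tin_center [422.0, 180.0] 0.6 [ 0.5262 -0.3449]
top tin_center [253.6, 256.7] 0.6 [0.352  0.0655]
27.2667
```

View pics/scene8.png

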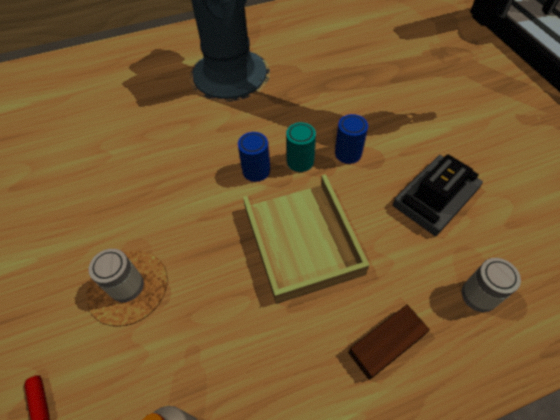

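View pics/z8t.png

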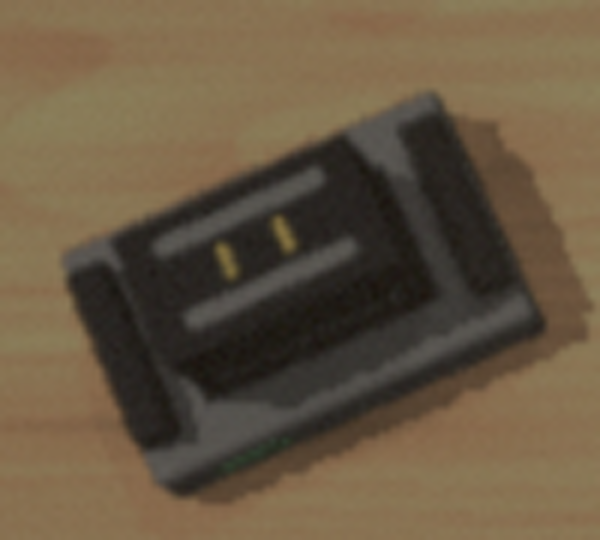

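The battery lies flat between the cheeks and square to the pad, and the tin is upright on the mat with its base at about (125,290). One numeric check, then I'll hand in.

Run:
```python
from h import *
c=np.mean([plane("top",np.array(p)/6+[110,130]-.4,.08) for p in [(158,247),(322,177),(355,245),(190,322)]],0)
print("bat",c,c-[.5563,.2975]); print("tin lid",plane("scene",[109.5,265],.099))
print(read_ft_force(),read_joint_vel()); sign_off(); print(read_time_s())
```

```text
bat [0.55574309 0.29748011] [-5.56908630e-04 -1.98891416e-05]
tin lid [ 0.52308014 -0.3512742 ]
[-0.28198808  0.60753356 -0.31905212] [-0.00893734  0.00110722 -0.00784548 -0.00604644 -0.00093196  0.00252223
 -0.0006403 ]
the job is handed in; nothing more can be done
the job is handed in; nothing more can be done
```

The job is handed in. The tin stands on the cork mat and the battery pack lies on the charger between the cheeks, both lowered under force control and let go. The last clock reading, just before hand-in, was 27.3 s.

**Last checks**
- **Tin:** upright, lid centre at about (0.523, −0.351). That is about 5 mm from the mat centre I estimated, (0.520, −0.355), so it stands wholly on the mat.
- **Battery:** flat and square to the pad by eye. Its stripe centre measured within 1 mm of the pad centre, (0.556, 0.2975).
- **Robot:** clear of everything, with forces near zero.

**Disagreements**
- **Battery:** the network's battery points were off by about 5 to 10 mm. One false detection sat on the mat. I relied on stripe and corner positions read from the pictures instead.
- **Mat:** the two cameras' mat centres differed by about 8 mm in x, so I used a value between them. Both leave the tin well inside the limit.

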